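Hang the dice caddy on its stud

TASK

Pick up the orange dice caddy, slip the keyhole in its back wall over the brass stud on the upright board until the back lies flat on the board, then slide it down until it is fully home behind the stud's head, and let go so that it hangs there by itself, upright. The stud was put in by eye a little off the painted cross, so feel for it and push only gently; leave the other things on the shelf where they are.

Things in the scene. Friction and masses are not known exactly. Their poses are not given: they have to be found in the camera images.
- caddy: Orange open-topped dice caddy, 50 x 50 mm in plan, 75 mm high, 0.1 to 0.17 kg, standing on the shelf. Origin: centre of its underside; z up; +x points from its back wall to its low front wall (45 mm high); y across. Side walls (outer faces at y = -25 and +25 mm, 75 mm high) can be gripped from above. Its back wall (outer face at x = -25 mm, 4 mm thick) has the keyhole.
- keyhole (a point): Centre of the keyhole's entry, on the back wall's outer face (x = -25 mm), 42 mm above the underside; axes as caddy. The entry is eight-sided, 22 mm across flats; at its top 45 degree shoulders narrow it into a 9 mm wide slot that runs straight up.
- board: Upright blue-painted wooden board, fixed to the shelf, 160 mm wide, 178 mm high, 18 mm thick, with a dark foot behind it. Origin: at shelf level in the middle of the stud face; +x points straight out of the stud face (away from the robot, give or take its yaw), y along the face, z up.
- mark (a point): Centre of the white cross painted on the stud face, 155 mm above the shelf; axes as board. The brass stud sticks straight out near here: its true centre is up to 8 mm off sideways and up to 8 mm up or down, different each time, not measured. Shank 7 mm thick; flat round head 14 mm across, 4 mm thick, its back 5 mm and its front 9 mm off the face.
- stud (a joint): How far the stud is drawn out of the board against its spring, in m: 0 at rest (it cannot be pushed in), about 0.0028 when the caddy hangs fully home (about 0.0033 while still held a little off the board), at most 0.006. The spring pulls back with about 1.5 N at 0 and 0.9 N more per mm.
- organiser: Bystander: black tackle-style organiser with two grey latches, 210 x 130 x 47 mm, lying flat. Origin: centre of underside.
- coasters: Bystander: stack of four round silicone coasters, 92 mm across, 22 mm high. Origin: centre of underside.
- dish: Bystander: white ceramic dish, 100 mm across, 35 mm high. Origin: centre of underside.
- dice_tray: Bystander: dark wooden dice tray with glass dice in it, 120 x 160 x 30 mm. Origin: centre of underside.
- grip (a point): A good place to grip the caddy from above, fingers closing along its y on the outer side walls (50 mm): midway between them, 8 mm behind the caddy's middle (x = -8 mm), 58 mm above its underside. Axes as caddy.
- slot_end (a point): Where the stud's centre sits when the caddy is fully home, on the back wall's outer face, 20 mm above keyhole. Black ramps inside, beside the slot, thicken the wall from 4 to 8.5 mm (start 9 mm above keyhole, level from 25 mm), so sliding down draws the sprung stud out and clamps the caddy. It takes about 5 to 12 N of downward push; then a hard stop: arrive slowly, about 10 mm/s.
Mind the look-alikes: they are no part of the job. Of the things that look like the caddy, the middle-sized one is meant.

How it is judged:
By the outcome, as a careful person would: the job done as asked, in the order asked, and still so for the second after the job is handed in, with the robot touching nothing.
It also fails if it takes over 64 s, if anything falls off the work surface, if the arm or the gripper's body presses on something with over 40 N, if the wrist force passes 120 N, or if a joint passes its speed limit or range.

ROBOT

A 7-joint arm with a two-finger parallel gripper is mounted at the origin on the work surface. World frame = base frame: x ahead of the robot, y to its left, z up, the work surface at z = 0. Lengths are in m, angles in rad, forces in N, time in s.
With the tool pointing down it reaches from about 0.4 to 0.85 m from the base axis. Payload 4.5 kg.
Tool frame: the origin (TCP) lies at the centre of the arm's flange, where the gripper is bolted on; the fingertips stand 166 mm ahead of it and the grasp point (between the pads) lies 147 mm ahead of it; z points along the fingers, y is the direction in which the jaws open and shut (so a half turn about z gives the same grasp; the last joint's range is limited). The gripper opens to 88 mm and grips with 3 to 60 N. Pads are 18 mm wide; open, the fingers measure 123 mm over their backs; the gripper's body (75 mm by 187 mm) begins 45 mm behind the grasp point.
Start: joints at [1.193, 0.689, -0.195, 1.565, 0.157, 0.902, -0.215], TCP at [0.25, -0.573, 0.405] pointing down, gripper open.
Joint ranges: [-3.01, 3.01], [-0.46, 2.08], [-1.47, 1.51], [0.13, 2.56], [-1, 4.14], [0.04, 2.09], [-2.66, 2.66]. Speed limits (rad/s): [2.57, 2.57, 3.14, 3.14, 3.14, 3.14, 3.14].

INTERFACE

Orientations are given as [roll, pitch, yaw] about the fixed x, y, z axes, in that order (R = Rz(yaw) Ry(pitch) Rx(roll)).
In Python, from rig import robot, eyes, models gives the robot as it stands.
- The arm moves only by the tool servo_tool, never from a script. Its argument "deltas" is text: rows parted by semicolons, each of 7 numbers parted by spaces: the turn, a rotation vector about the tool's x, y, z in degrees, then the shift along the tool's x, y, z in mm, then the closure, from 0 (fully open) to 1 (shut). A call has 1 to 12 rows; each row shifts and turns the commanded pose from where the row before left it, along the tool's axes as they then stand; what a row does not reach is not made up. A row lasts 1/12 s, in which the tool goes at most 41.7 mm and 7.16 degrees, less where a joint would pass 70% of its speed; a pose out of reach is approached as far as the arm can. A call is refused whole if a number of a shift passes 41.7 or a number of a turn 7.16, either way. A call with a gripper value outside its range is refused whole. The fingers move at their own pace and stop on an object; "squeeze" is the grip in N (left out, the last holds). Time passes only in rows, so rows that do not move let the fingers close. It gives the time, the measured TCP pose, the force and the opening at its end, in the units of the state.
- robot.state(): the state, without advancing time (a new reading comes with each control period).
- eyes.get_image(name): name is "scene" or "top"; returns the picture (400x640x3 uint8, blue, green, red); there is no depth.
- eyes.get_calibration(name): a dict with "fx", "fy", "cx", "cy" (pixels), "pose" (4x4, takes a point from camera to world coordinates). Camera axes: x right, y down, z forward; pixel columns grow to the right and rows downward; lengths in m; the calibration is good to about 2 mm. A picture is of the moment at which its call begins. get_calibration takes no time and is no camera call.
- robot.job_done(): hands the job in, once; it reports no verdict.
Trained networks look in the newest picture that a camera, given by its name, has taken for a name from the list of things; names that differ only in an ending like _2 or _b are one class to them, and where a whole thing is asked for, a point or a joint stands for the part that bears it (a point fixed in the world has none). Each returns a list of dicts, best first, with "conf" (0 to 1); they miss things now and then, are a little off and sometimes report something else, mostly with a low value. They report only what shows in the picture. A call takes as long as a camera call. They do not tell look-alikes from the thing itself.
- models.look_for(camera, name): "box" ([left, top, width, height] as shares, 0 to 1, of the picture: columns of its width, rows of its height, round what is visible of it).
- models.trace(camera, name): "pixels" (400x640 bool, what is visible of it) and "box" ([left, top, width, height] as shares, 0 to 1, of the picture: columns of its width, rows of its height, round what is visible of it).
- models.place_of(camera, name): "at" ([column, row] as shares, 0 to 1, of the picture: columns of its width, rows of its height: a listed point, or the origin of a listed thing).
The state is a dict: "clock": time; "qpos": joint angles; "dq": joint speeds; "joint_torque": joint torques, N m; "tool_pos": TCP position; "tcp_rot": TCP orientation; "ft_force": force on the tool from outside, world axes, zero at the start; "moment": the same for the moment, N m; "grip_width": finger opening in m.
Only numpy, scipy, OpenCV 4.12 (cv2) and the standard library are available. Lean on these libraries where they do the work, as an engineer would, in place of code of your own. Each camera call takes 0.05 s, during which the arm holds its last target.

## Working session

There is one attempt and no reset: what is moved stays moved. The work goes in short steps, Python scripts to look and compute and a tool call to move; the robot and the scene stay as the last step left them, time stands still between calls to the robot, and variables do not carry over. Pictures are saved under pics/ and viewed, and the job is handed in when it is done.

Besides the shell and the picture viewer there is one more tool, called after "Request:" by a JSON object that holds its "fn" and its "kwargs", one argument or row to a line. servo_tool: Moves the arm, as the interface text tells. Its arguments: {"type":"object","properties":{"deltas":{"type":"string"},"squeeze":{"type":"number"}},"required":["deltas"]}

```bash
mkdir -p pics; ls; cat > h.py <<'E'
import numpy as np,cv2
from rig import robot,eyes,models
from scipy.spatial.transform import Rotation as R
def cal(n):
    c=eyes.get_calibration(n); K=np.array([[c['fx'],0,c['cx']],[0,c['fy'],c['cy']],[0,0,1]]); return K,np.array(c['pose'])
def ray(n,u,v):
    K,T=cal(n); d=T[:3,:3]@np.linalg.inv(K)@np.array([u,v,1.]); return T[:3,3],d
def atz(n,u,v,z):
    o,d=ray(n,u,v); return o+d*(z-o[2])/d[2]
def proj(n,p):
    K,T=cal(n); q=T[:3,:3].T@(np.array(p)-T[:3,3]); q=K@q; return q[:2]/q[2]
E
python3 - <<'E'
from h import *
for n in('scene','top'):
    cv2.imwrite(f'pics/{n}0.png',eyes.get_image(n)); print(n,cal(n))
    for k in('caddy','board','keyhole','mark','organiser','coasters','dish','dice_tray'):
        print(k,[(round(r['conf'],2),np.round(np.array(r['at'])*[640,400],1)) for r in models.place_of(n,k)])
s=robot.state();print(s)
E
```

```text
pics
scene (array([[491.83413864,   0.        , 312.81227723],
       [  0.        , 491.83413864, 206.50989452],
       [  0.        ,   0.        ,   1.        ]]), array([[ 0.7077089 ,  0.60248131, -0.36900458,  0.95399174],
       [ 0.70643953, -0.59638925,  0.38113391, -0.33539134],
       [ 0.0095557 , -0.53041128, -0.84768659,  0.90580617],
       [ 0.        ,  0.        ,  0.        ,  1.        ]]))
caddy [(0.81, array([354.5, 175.2])), (0.65, array([344. , 211.7])), (0.55, array([344.1, 133.9]))]
board [(0.73, array([232.2, 223.7]))]
keyhole [(0.73, array([344.5, 158.2])), (0.64, array([343.6, 128. ])), (0.62, array([341. , 214.4]))]
mark [(0.65, array([215.7, 180.5]))]
organiser [(0.77, array([272.5, 383.3])), (0.44, array([348.9, 153.2]))]
coasters [(0.72, array([358.2, 308.9]))]
dish [(0.73, array([388.6, 257.9]))]
dice_tray [(0.68, array([443.4, 211.3]))]
top (array([[381.37821324,   0.        , 325.41353865],
       [  0.        , 381.37821324, 201.33968821],
       [  0.        ,   0.        ,   1.        ]]), array([[-8.08689751e-04, -9.89580881e-01,  1.43975783e-01
[... 696 characters left out ...]
, array([215.9, 144.9]))]
{'clock': 0.9, 'qpos': array([ 1.19279791,  0.68898843, -0.1945894 ,  1.56526019,  0.15728575,
        0.90249377, -0.21508056]), 'dq': array([ 0.00180939,  0.00065051, -0.00137813,  0.00017568, -0.00044   ,
       -0.00086936, -0.00032272]), 'joint_torque': array([-2.00242139e-04, -5.27489698e+01, -1.26756873e+00, -1.53748530e+01,
       -5.20277862e-02, -8.73755944e-04,  3.09536938e-05]), 'tool_pos': array([ 0.25018878, -0.57276079,  0.40482278]), 'tcp_rot': array([ 3.14136280e+00, -1.79603838e-05,  4.11818317e-01]), 'ft_force': array([0.2794962 , 0.11174803, 0.17374556]), 'moment': array([-0.01403975,  0.00350503,  0.00425376]), 'grip_width': 0.08811090959182573}
```

View pics/scene0.png

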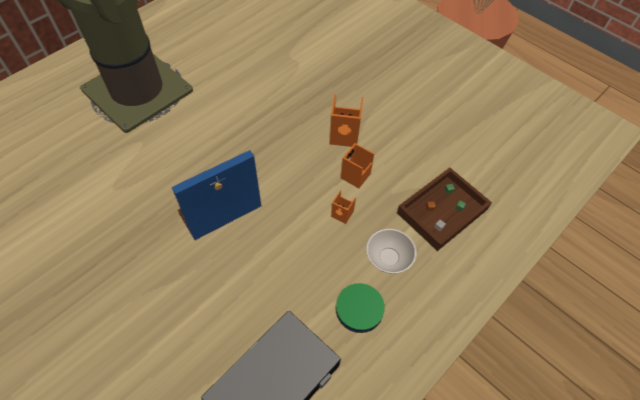

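View pics/top0.png

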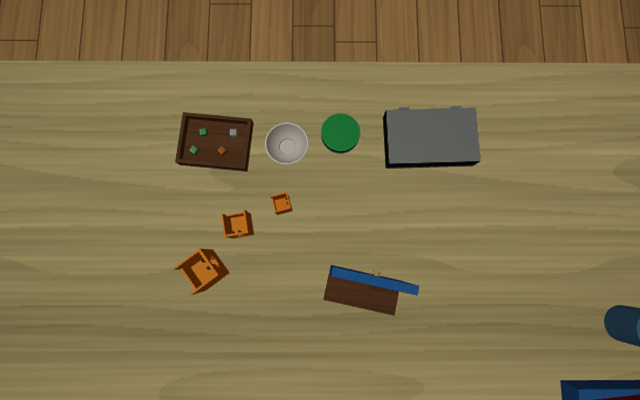

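The middle-sized caddy is at about (357,165) in scene and (237,225) in top. The board is at (217,195) in scene, with the stud near (218,186). I'll zoom in on these next.

```bash
python3 - <<'E'
from h import *
a=cv2.imread('pics/scene0.png');b=cv2.imread('pics/top0.png')
def crop(im,x,y,w,h,s): return cv2.resize(im[y:y+h,x:x+w],None,fx=s,fy=s,interpolation=cv2.INTER_CUBIC)
cv2.imwrite('pics/c1.png',np.vstack([np.hstack([crop(a,325,130,60,60,6),crop(b,210,195,60,60,6)])]))
cv2.imwrite('pics/c2.png',np.hstack([crop(a,170,145,100,100,4),crop(b,320,250,100,100,4)]))
E
```

```text
(no output)
```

View pics/c1.png

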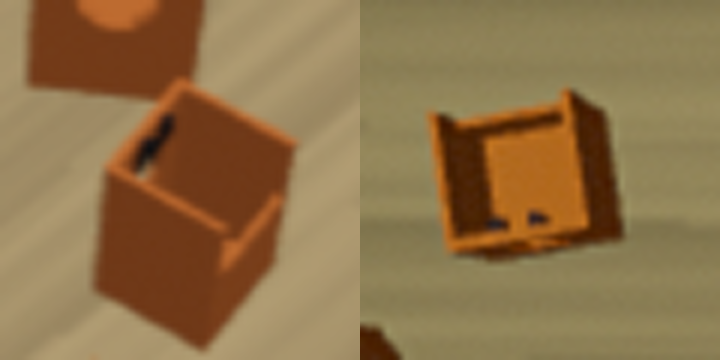

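View pics/c2.png

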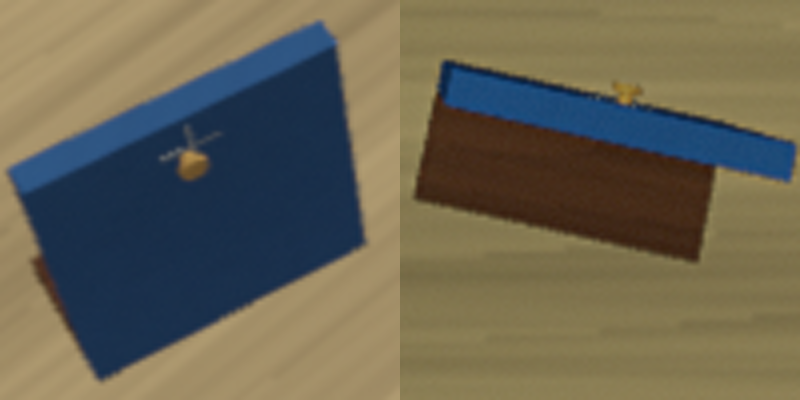

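```bash
cat > fit.py <<'E'
from h import *
from scipy.optimize import least_squares
def fit(pts,p0):
    def res(p):
        c,s=np.cos(p[3]),np.sin(p[3]); r=[]
        for n,u,v,q in pts:
            q=np.array(q)/1000; w=[p[0]+c*q[0]-s*q[1],p[1]+s*q[0]+c*q[1],p[2]+q[2]]
            r+=list(proj(n,w)-[u,v])
        return np.array(r)
    s=least_squares(res,p0,loss='soft_l1'); return s.x,res(s.x).reshape(-1,2)
E
python3 - <<'E'
from fit import *
t,s='top','scene'
cad=[(t,225,236.7,(-25,25,75)),(t,248,234.2,(-25,-25,75)),(t,244.7,210.3,(25,-25,75)),(t,222.2,213.8,(25,25,75)),(t,253.7,234.5,(-25,-25,0)),(t,251.3,213.3,(25,-25,0)),
(s,355.5,143.7,(-25,25,75)),(s,343.3,157.5,(-25,-25,75)),(s,362.5,169.2,(25,-25,75)),(s,373.8,154.5,(25,25,75)) ,(s,341.2,178.3,(-25,-25,0)),(s,358.8,188,(25,-25,0)),(s,370.8,174.2,(25,25,0))]
p,r=fit(cad,[.46,.2,0,0.1]);print('caddy',np.round(p,4));print(r.round(1).tolist())
brd=[(s,175.5,193.75,(0,-80,178)),(s,253.75,155.5,(0,80,178)),(s,261.5,205.75,(0,80,0)),(s,195,240,(0,-80,0)),(s,172,188,(-18,-80,178)),(s,250.2,150.5,(-18,80,178)),
(t,332.5,267,(0,80,178)),(t,419.2,285.5,(0,-80,178)),(t,330.7,276.2,(-18,80,178)),(t,418,295.5,(-18,-80,178))]
b,r=fit(brd,[.33,-.1,0,0.]);print('board',np.round(b,4));print(r.round(1).tolist())
# stud head centre; unknown y,z at x=7
def w(x,y,z):
    c,s_=np.cos(b[3]),np.sin(b[3]); return [b[0]+c*x-s_*y,b[1]+s_*x+c*y,b[2]+z]
for x in(0,4.5,7,9): print(x,proj(s,w(x/1e3,0,.155)),proj(t,w(x/1e3,0,.155)))
def res(q): return np.r_[proj(s,w(.008,*q))-[218,186.3],(proj(t,w(.007,*q))-[376.75,272])]
q=least_squares(res,[0,.155]);print('stud y,z',q.x,q.fun)
E
```

```text
caddy [ 0.5684  0.1983 -0.0038  0.1584]
[[-1.4, -0.4], [-0.8, -1.7], [-0.6, -1.0], [-1.5, -0.8], [-0.3, 0.1], [-0.7, -0.0], [-1.1, -0.3], [-1.8, 0.6], [-1.3, 0.1], [0.1, -0.4], [-1.6, 0.1], [-0.7, 1.3], [-0.7, 0.4]]
board [ 0.4628 -0.0847 -0.0019 -0.2121]
[[-0.7, 0.4], [0.0, 0.2], [-0.2, 0.5], [-0.7, 1.4], [-1.4, -0.9], [-1.1, -1.2], [-0.5, -0.7], [-0.8, -0.4], [-0.7, -0.0], [-1.3, -0.5]]
0 [217.27936856 181.67985264] [373.42323068 275.07506024]
4.5 [218.38852567 183.35825621] [373.88295745 272.68938292]
7 [219.00681021 184.29385945] [374.13800429 271.36585883]
9 [219.50251539 185.04397261] [374.34185853 270.30799039]
stud y,z [-0.00424907  0.15291761] [-0.62790302  0.02230902 -0.55107781 -0.19582349]
```

```bash
cat > data.py <<'E'
t,s='top','scene'
cad=[(t,225,236.7,(-25,25,75)),(t,248,234.2,(-25,-25,75)),(t,244.7,210.3,(25,-25,75)),(t,222.2,213.8,(25,25,75)),(t,253.7,234.5,(-25,-25,0)),(t,251.3,213.3,(25,-25,0)),
(s,355.5,143.7,(-25,25,75)),(s,343.3,157.5,(-25,-25,75)),(s,362.5,169.2,(25,-25,75)),(s,373.8,154.5,(25,25,75)) ,(s,341.2,178.3,(-25,-25,0)),(s,358.8,188,(25,-25,0)),(s,370.8,174.2,(25,25,0))]
brd=[(s,175.5,193.75,(0,-80,178)),(s,253.75,155.5,(0,80,178)),(s,261.5,205.75,(0,80,0)),(s,195,240,(0,-80,0)),(s,172,188,(-18,-80,178)),(s,250.2,150.5,(-18,80,178)),
(t,332.5,267,(0,80,178)),(t,419.2,285.5,(0,-80,178)),(t,330.7,276.2,(-18,80,178)),(t,418,295.5,(-18,-80,178))]
E
python3 - <<'E'
from fit import *; from data import *
def w(p,q):
    c,s_=np.cos(p[2]),np.sin(p[2]);q=np.array(q)/1000
    return [p[0]+c*q[0]-s_*q[1],p[1]+s_*q[0]+c*q[1],q[2]]
def res(p):
    off={'top':p[6:8],'scene':p[8:10]}; r=[]
    for P,pts in((p[:3],cad),(p[3:6],brd)):
        for n,u,v,q in pts: r+=list(proj(n,w(P,q))+off[n]-[u-.4,v-.4])
    return np.r_[r,p[6:10]*1.0]
o=least_squares(res,[.57,.2,.16,.46,-.085,-.21,0,0,0,0],loss='soft_l1').x
print('caddy',o[:3].round(4),'board',o[3:6].round(4),'off',o[6:].round(2))
print('grip pt',np.round(w(o[:3],(-8,0,58)),4))
off={'top':o[6:8],'scene':o[8:10]}
def rs(q): return np.r_[proj(s,w(o[3:6],(9,*(1000*q))))+off[s]-[217.7,186],(proj(t,w(o[3:6],(7,*(1000*q))))+off[t]-[376.4,271.7])]
q=least_squares(rs,[0,.155]);print('stud y,z',q.x,q.fun)
# neighbours: outlines in caddy frame
for nm in('caddy','dish','dice_tray'):
  for n in (t,):
    for r in models.trace(n,nm):
        m=r['pixels'].astype(np.uint8); c=max(cv2.findContours(m,0,2)[0],key=cv2.contourArea); bx=cv2.boxPoints(cv2.minAreaRect(c))
        print(nm,n,round(r['conf'],2),bx.round(0).tolist())
        for z in(0,.1):
            P=np.array([atz(n,*(b-off[n]),z)[:2] for b in bx])-o[:2]; ca,sa=np.cos(o[2]),np.sin(o[2])
            print('   z',z,np.round(1000*np.c_[P@[ca,sa],P@[-sa,ca]]).tolist())
E
```

```text
Traceback (most recent call last):
  File "h.py", line 11, in proj
    K,T=cal(n); q=T[:3,:3].T@(np.array(p)-T[:3,3]); q=K@q; return q[:2]/q[2]
        ~~~^^^
  File "h.py", line 5, in cal
    c=eyes.get_calibration(n); K=np.array([[c['fx'],0,c['cx']],[0,c['fy'],c['cy']],[0,0,1]]); return K,np.array(c['pose'])
ValueError: time passes only in moves, steps and waits
```

```bash
sed -i 's/^def cal/import functools\n@functools.lru_cache(None)\ndef cal/' h.py
cat > joint.py <<'E'
from fit import *; from data import *
def w(p,q):
    c,s_=np.cos(p[2]),np.sin(p[2]);q=np.array(q)/1000
    return [p[0]+c*q[0]-s_*q[1],p[1]+s_*q[0]+c*q[1],q[2]]
def res(p):
    off={'top':p[6:8],'scene':p[8:10]}; r=[]
    for P,pts in((p[:3],cad),(p[3:6],brd)):
        for n,u,v,q in pts: r+=list(proj(n,w(P,q))+off[n]-[u-.4,v-.4])
    return np.r_[r,p[6:10]*1.0]
o=least_squares(res,[.57,.2,.16,.46,-.085,-.21,0,0,0,0],loss='soft_l1').x
print('caddy',o[:3].round(4),'board',o[3:6].round(4),'off',o[6:].round(2))
print('grip pt',np.round(w(o[:3],(-8,0,58)),4))
off={'top':o[6:8],'scene':o[8:10]}
def rs(q): return np.r_[proj(s,w(o[3:6],(9,*(1000*q))))+off[s]-[217.7,186],(proj(t,w(o[3:6],(7,*(1000*q))))+off[t]-[376.4,271.7])]
q=least_squares(rs,[0,.155]);print('stud y,z',q.x,q.fun)
E
python3 - <<'E'
from joint import *
for nm in('caddy','dice_tray'):
  for n in (t,):
    for r in models.trace(n,nm):
        m=r['pixels'].astype(np.uint8); c=max(cv2.findContours(m,0,2)[0],key=cv2.contourArea); bx=cv2.boxPoints(cv2.minAreaRect(c))
        print(nm,n,round(r['conf'],2),bx.round(0).tolist())
        for z in(0,.1):
            P=np.array([atz(n,*(b-off[n]),z)[:2] for b in bx])-o[:2]; ca,sa=np.cos(o[2]),np.sin(o[2])
            print('   z',z,np.round(1000*np.c_[P@[ca,sa],P@[-sa,ca]]).tolist())
print(robot.state()['clock'])
E
```

```text
caddy [0.5689 0.1974 0.1591] board [ 0.4633 -0.0847 -0.2108] off [ 0.3   0.36  0.43 -0.01]
grip pt [0.561  0.1961 0.058 ]
stud y,z [-0.0041558   0.15375739] [ 0.33294906 -0.00993829  0.26133359  0.2414838 ]
caddy top 0.77 [[220.0, 214.0], [250.0, 209.0], [255.0, 235.0], [225.0, 241.0]]
   z 0 [[34.0, 47.0], [36.0, -24.0], [-26.0, -27.0], [-28.0, 43.0]]
   z 0.1 [[19.0, 22.0], [20.0, -41.0], [-34.0, -44.0], [-36.0, 19.0]]
dice_tray top 0.95 [[173.0, 165.0], [180.0, 110.0], [254.0, 118.0], [248.0, 174.0]]
   z 0 [[167.0, 140.0], [300.0, 111.0], [251.0, -63.0], [119.0, -31.0]]
   z 0.1 [[136.0, 105.0], [254.0, 79.0], [211.0, -75.0], [94.0, -47.0]]
1.0
```

```bash
python3 - <<'E'
from joint import *
ca,sa=np.cos(o[2]),np.sin(o[2])
for nm,pts,zs in(('large',[(174,268),(207,250),(229,271),(195,294)],(0,.1,.11)),('small',[(271,196),(289,193),(293,210),(274,214)],(0,.05))):
  for z in zs:
    P=np.array([atz(t,*(np.array(b)-off[t]),z)[:2] for b in pts])-o[:2]
    print(nm,z,np.round(1000*np.c_[P@[ca,sa],P@[-sa,ca]]).tolist())
b=cv2.imread('pics/top0.png');a=cv2.imread('pics/scene0.png')
cv2.imwrite('pics/c3.png',np.hstack([cv2.resize(b[185:305,165:305],None,fx=3,fy=3,interpolation=2),cv2.resize(a[90:230,320:440],None,fx=2.57,fy=2.57,interpolation=2)[:360]]))
E
```

```text
caddy [0.5689 0.1974 0.1591] board [ 0.4633 -0.0847 -0.2108] off [ 0.3   0.36  0.43 -0.01]
grip pt [0.561  0.1961 0.058 ]
stud y,z [-0.0041558   0.15375739] [ 0.33294906 -0.00993829  0.26133359  0.2414838 ]
large 0 [[-71.0, 163.0], [-43.0, 85.0], [-98.0, 41.0], [-136.0, 123.0]]
large 0.1 [[-74.0, 125.0], [-49.0, 56.0], [-98.0, 17.0], [-132.0, 89.0]]
large 0.11 [[-75.0, 121.0], [-50.0, 53.0], [-98.0, 15.0], [-131.0, 86.0]]
small 0 [[58.0, -76.0], [58.0, -119.0], [17.0, -122.0], [15.0, -77.0]]
small 0.05 [[49.0, -82.0], [49.0, -122.0], [11.0, -125.0], [8.0, -83.0]]
```

View pics/c3.png

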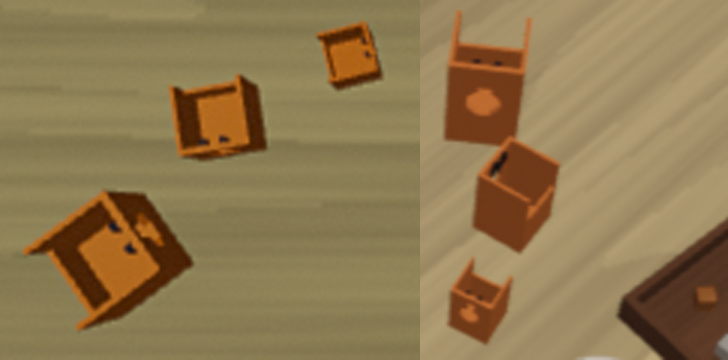

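Request:
{"fn": "servo_tool", "kwargs": {
  "deltas": "0 0 4.83 0 0 0 0.2;0 0 4.83 0 0 0 0.2;0 0 4.83 0 0 0 0.2;0 0 0 18 -29.6 0 0.2;0 0 0 18 -29.6 0 0.2;0 0 0 18 -29.6 0 0.2;0 0 0 18 -29.6 0 0.2;0 0 0 18 -29.6 0 0.2;0 0 0 18 -29.6 0 0.2;0 0 0 18 -29.6 0 0.2;0 0 0 18 -29.6 0 0.2;0 0 0 18 -29.6 0 0.2",
  "squeeze": 20
}}

```text
clock: 2.0
tool_pos: [0.3684, -0.2825, 0.405]
tcp_rot: [3.141, -0.001, 0.159]
ft_force: [1.3, -0.1, -0.8]
grip_width: 0.0708
```

Request:
{"fn": "servo_tool", "kwargs": {
  "deltas": "0 0 0 18 -29.6 0 0.2;0 0 0 18 -29.6 0 0.2;0 0 0 18 -29.6 0 0.2;0 0 0 18 -29.6 0 0.2;0 0 0 18 -29.6 0 0.2;0 0 0 18 -29.6 0 0.2;0 0 0 18 -29.6 0 0.2;0 0 0 18 -29.6 0 0.2;0 0 0 18 -29.6 0 0.2;0 0 0 18 -29.6 0 0.2;0 0 0 9 -15 0 0.2;0 0 0 0 0 0 0.2"
}}

```text
clock: 3.0
tool_pos: [0.5067, 0.0581, 0.4048]
tcp_rot: [-3.139, -0.003, 0.167]
ft_force: [-0.0, 0.1, -0.6]
grip_width: 0.0707
```

Request:
{"fn": "servo_tool", "kwargs": {
  "deltas": "0 0 0 11.2 -18.2 0 0.2;0 0 0 11.2 -18.2 0 0.2;0 0 0 11.2 -18.2 0 0.2;0 0 0 11.2 -18.2 0 0.2;0 0 0 11.2 -18.2 0 0.2;0 0 0 11.2 -18.2 0 0.2;0 0 0 11.2 -18.2 0 0.2;0 0 0 0 0 0 0.2;0 0 0 0 0 0 0.2"
}}

```text
clock: 3.75
tool_pos: [0.5626, 0.191, 0.4044]
tcp_rot: [3.141, 0.001, 0.16]
ft_force: [0.1, -0.1, -0.7]
grip_width: 0.0705
```

Request:
{"fn": "servo_tool", "kwargs": {
  "deltas": "0 0 0 2.3 -5.3 10 0.2;0 0 0 0 0 25 0.2;0 0 0 0 0 25 0.2;0 0 0 0 0 25 0.2;0 0 0 0 0 14 0.2;0 0 0 0 0 0 0.2;0 0 0 0 0 0 0.2"
}}

```text
clock: 4.33
tool_pos: [0.5638, 0.1954, 0.305]
tcp_rot: [3.14, 0.002, 0.157]
ft_force: [0.7, 0.4, -0.2]
grip_width: 0.0703
```

```bash
python3 - <<'E'
from h import *
a=eyes.get_image('scene');b=eyes.get_image('top')
cv2.imwrite('pics/d1.png',np.hstack([cv2.resize(a[90:230,270:410],None,fx=2.8,fy=2.8,interpolation=2),cv2.resize(b[165:305,165:305],None,fx=2.8,fy=2.8,interpolation=2)]))
E
```

```text
(no output)
```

View pics/d1.png

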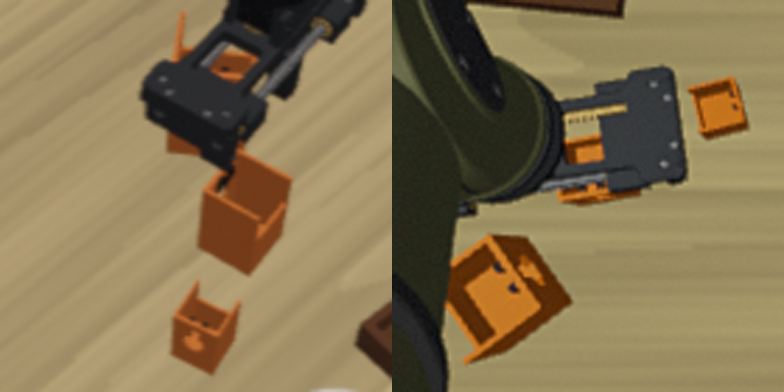

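Request:
{"fn": "servo_tool", "kwargs": {
  "deltas": "0 0 0 0 -1.2 15 0.2;0 0 0 0 0 15 0.2;0 0 0 0 0 15 0.2;0 0 0 0 0 10 0.2;0 0 0 0 0 0 0.2;0 0 0 0 0 0 0.2"
}}

```text
clock: 4.93
tool_pos: [0.5641, 0.1978, 0.2512]
tcp_rot: [3.141, -0.001, 0.159]
ft_force: [-0.0, -0.3, 0.3]
grip_width: 0.0705
```

```bash
python3 - <<'E'
from h import *
a=eyes.get_image('scene');b=eyes.get_image('top')
cv2.imwrite('pics/d2.png',np.hstack([cv2.resize(a[90:230,270:410],None,fx=2.8,fy=2.8,interpolation=2),cv2.resize(b[165:305,165:305],None,fx=2.8,fy=2.8,interpolation=2)]))
E
```

```text
(no output)
```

View pics/d2.png

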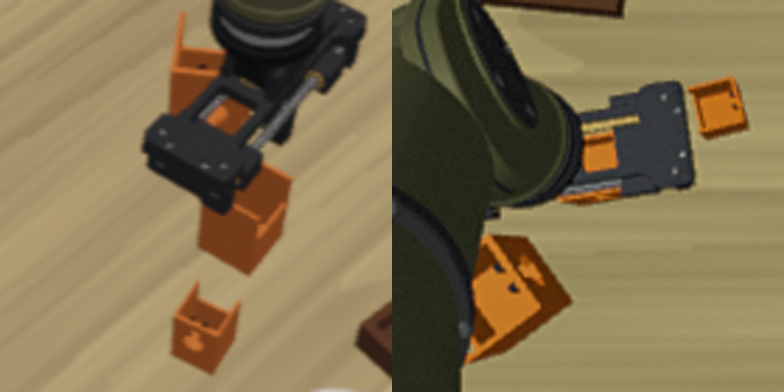

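Request:
{"fn": "servo_tool", "kwargs": {
  "deltas": "0 0 0 0 0 6 0.2;0 0 0 0 0 6 0.2;0 0 0 0 0 6 0.2;0 0 0 0 0 0 0.2"
}}

```text
clock: 5.37
tool_pos: [0.5634, 0.1978, 0.2314]
tcp_rot: [3.141, 0.002, 0.159]
ft_force: [-0.7, 0.3, -0.1]
grip_width: 0.0704
```

Request:
{"fn": "servo_tool", "kwargs": {
  "deltas": "0 0 0 0 0 6 0.2;0 0 0 0 0 6 0.2;0 0 0 0 0 6 0.2;0 0 0 0 0 4 0.2;0 0 0 0 0 0 0.2;0 0 0 0 0 0 0.2"
}}

```text
clock: 5.87
tool_pos: [0.5638, 0.1979, 0.2103]
tcp_rot: [3.141, 0.001, 0.159]
ft_force: [0.2, 0.1, 0.0]
grip_width: 0.0706
```

Clear of contact; closing now. A 20 N squeeze should hold the caddy against the 12 N slide push.

Request:
{"fn": "servo_tool", "kwargs": {
  "deltas": "0 0 0 0 0 0 0.5;0 0 0 0 0 0 0.5;0 0 0 0 0 0 0.6;0 0 0 0 0 0 0.6;0 0 0 0 0 0 0.6;0 0 0 0 0 0 0.6;0 0 0 0 0 0 0.6",
  "squeeze": 30
}}

```text
clock: 6.45
tool_pos: [0.564, 0.1977, 0.211]
tcp_rot: [3.141, -0.0, 0.159]
ft_force: [0.1, -1.1, 3.2]
grip_width: 0.0504
```

Request:
{"fn": "servo_tool", "kwargs": {
  "deltas": "0 0 0 0 0 -6 0.6;0 0 0 0 0 -8 0.6;0 0 0 0 0 -12 0.6;0 0 0 0 0 -16 0.6;0 0 0 0 0 -20 0.6;0 0 0 0 0 -20 0.6;0 0 0 0 0 -20 0.6;0 0 0 0 0 -10 0.6;0 0 0 0 0 0 0.6;0 0 0 0 0 0 0.6"
}}

```text
clock: 7.28
tool_pos: [0.5638, 0.1979, 0.3232]
tcp_rot: [-3.141, -0.001, 0.159]
ft_force: [0.0, 0.1, -2.0]
grip_width: 0.0497
```

Request:
{"fn": "servo_tool", "kwargs": {
  "deltas": "0 0 5.3 0 0 0 0.6;0 0 5.3 0 0 0 0.6;0 0 5.3 0 0 0 0.6;0 0 5.3 0 0 0 0.6;0 0 0 2 10 0 0.6;0 0 0 2 20 0 0.6;0 0 0 2 25 0 0.6;0 0 0 2 25 0 0.6;0 0 0 2 25 0 0.6;0 0 0 2 25 0 0.6;0 0 0 2 25 0 0.6;0 0 0 0 20 0 0.6"
}}

```text
clock: 8.28
tool_pos: [0.5401, 0.0206, 0.3219]
tcp_rot: [3.139, 0.001, -0.21]
ft_force: [-0.5, -0.5, -1.2]
grip_width: 0.05
```

Request:
{"fn": "servo_tool", "kwargs": {
  "deltas": "0 0 0 1 20 0 0.6;0 0 0 1 25 0 0.6;0 0 0 0 25 0 0.6;0 0 0 0 25 0 0.6;0 0 0 0 18 0 0.6;0 0 0 0 10 0 0.6;0 0 0 0 0 0 0.6;0 0 0 0 0 0 0.6;0 0 0 0 0 0 0.6"
}}

```text
clock: 9.03
tool_pos: [0.5174, -0.0953, 0.3225]
tcp_rot: [-3.14, 0.0, -0.208]
ft_force: [-0.4, -1.0, -1.1]
grip_width: 0.0498
```

```bash
python3 - <<'E'
from h import *
a=eyes.get_image('scene');b=eyes.get_image('top')
cv2.imwrite('pics/s2.png',a);cv2.imwrite('pics/t2.png',b)
cv2.imwrite('pics/e1.png',np.hstack([cv2.resize(a[125:255,160:290],(400,400),interpolation=2),cv2.resize(b[210:310,310:410],(400,400),interpolation=2)]))
for n in('scene','top'):
    for k in('keyhole','mark','board'):
        print(n,k,[(round(r['conf'],2),np.round(np.array(r['at'])*[640,400],1)) for r in models.place_of(n,k)])
E
```

```text
scene keyhole [(0.9, array([222.8, 195.2])), (0.86, array([343.6, 127.8])), (0.59, array([361.8, 307.6])), (0.58, array([342.2, 210.5]))]
scene mark [(0.69, array([210.6, 180.4])), (0.69, array([229.6, 222.9]))]
scene board []
top keyhole [(0.92, array([287.3, 203.6])), (0.73, array([218.4, 144.8])), (0.69, array([214.6, 265.2]))]
top mark [(0.58, array([372.2, 278.2]))]
top board [(0.94, array([362.4, 269.9]))]
```

View pics/e1.png

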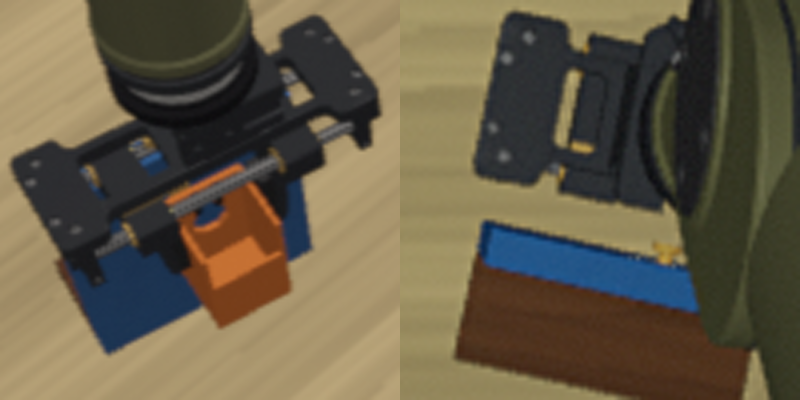

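```bash
python3 - <<'E'
from joint import *
st=robot.state(); tp=st['tool_pos'];yaw=st['tcp_rot'][2];print(tp,st['tcp_rot'])
z0=tp[2]-.211
P=[tp[0]+.005*np.cos(yaw),tp[1]+.005*np.sin(yaw),yaw]
im=cv2.resize(cv2.imread('pics/s2.png')[125:255,160:290],(780,780),interpolation=2)
k=6
def dot(p,col):
    u=(proj(s,p)+off[s]-[160,125]+.5)*k-.5; cv2.circle(im,tuple(int(v) for v in u.round()),4,col,1); return u
for q in [(25,-25,0),(25,25,0),(25,-25,45),(25,25,45),(25,-25,75),(25,25,75),(-25,-25,75),(-25,25,75),(-25,0,42)]:
    x=w(P,q); x[2]+=z0; dot(x,(0,255,0))
for q in [(0,-80,178),(0,80,178),(0,-80,0),(0,80,0)]: dot(w(o[3:6],q),(0,0,255))
cv2.imwrite('pics/e2.png',im[200:780])
d=np.array(P[:2])-o[3:5];c,s_=np.cos(o[5]),np.sin(o[5]);print('caddy in board',d@[c,s_],d@[-s_,c],z0)
E
```

```text
caddy [0.5689 0.1974 0.1591] board [ 0.4633 -0.0847 -0.2108] off [ 0.3   0.36  0.43 -0.01]
grip pt [0.561  0.1961 0.058 ]
stud y,z [-0.0041558   0.15375739] [ 0.33294906 -0.00993829  0.26133359  0.2414838 ]
[ 0.5171965  -0.09641795  0.32273617] [-3.14155248e+00 -1.15291606e-04 -2.10295388e-01]
caddy in board 0.06013728839483489 -0.00016249344532798046 0.1117361732181553
```

View pics/e2.png

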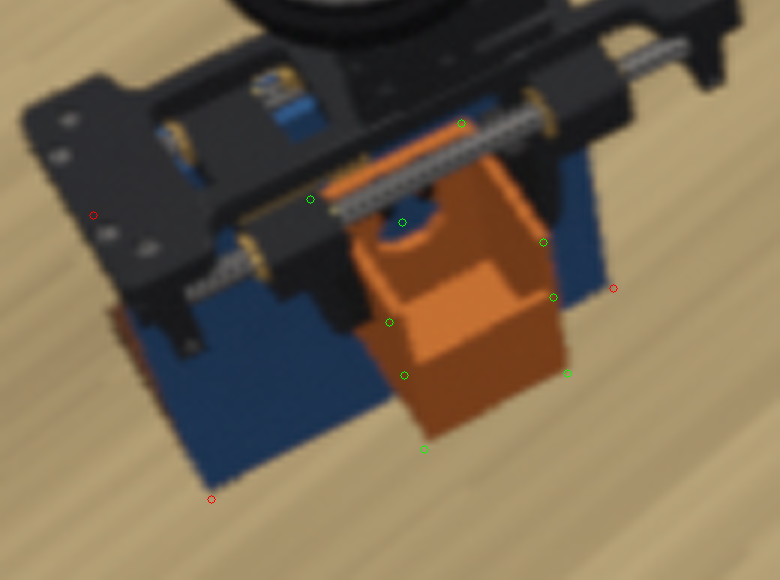

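```bash
python3 - <<'E'
from joint import *
a=cv2.imread('pics/scene0.png');b=cv2.imread('pics/top0.png')
A=cv2.resize(a[170:200,203:233],None,fx=13,fy=13,interpolation=2);B=cv2.resize(b[258:288,362:392],None,fx=13,fy=13,interpolation=2)
def dot(im,n,x0,y0,q,col):
    u=((proj(n,w(o[3:6],q))+off[n]-[x0,y0])+.5)*13-.5; cv2.circle(im,tuple(int(v) for v in u.round()),3,col,1)
def ring(im,n,x0,y0,y,z,x,col):
    for th in np.arange(0,6.28,.4): dot(im,n,x0,y0,(x,y+7*np.cos(th),z+7*np.sin(th)),col)
for im,n,x0,y0 in((A,s,203,170),(B,t,362,258)):
    dot(im,n,x0,y0,(0,0,155),(255,255,255)); ring(im,n,x0,y0,-4.2,153.8,9,(0,255,0)); ring(im,n,x0,y0,-4.2,153.8,5,(0,0,255))
cv2.imwrite('pics/f1.png',np.hstack([A,B]))
E
```

```text
caddy [0.5689 0.1974 0.1591] board [ 0.4633 -0.0847 -0.2108] off [ 0.3   0.36  0.43 -0.01]
grip pt [0.561  0.1961 0.058 ]
stud y,z [-0.0041558   0.15375739] [ 0.33294906 -0.00993829  0.26133359  0.2414838 ]
```

View pics/f1.png

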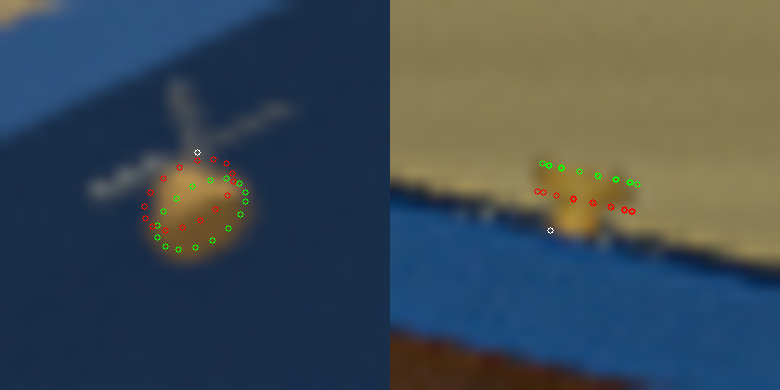

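```bash
python3 - <<'E'
from joint import *
from scipy.spatial import ConvexHull
a=cv2.imread('pics/scene0.png').astype(float);b=cv2.imread('pics/top0.png').astype(float)
x0,y0,N=203,170,30
im=a[y0:y0+N,x0:x0+N]; rb=im[...,2]-im[...,0]
print(np.round(rb[8:23,6:20]).astype(int))
x1,y1=362,258
rb2=(b[y1:y1+N,x1:x1+N,2]-b[y1:y1+N,x1:x1+N,0])
print(np.round(rb2[8:20,8:22]).astype(int))
B=o[3:6]
for m in [(217.15,181.0)]:
    d=np.array(m)-proj(s,w(B,(0,0,155)))
    print('mark offset',d)
    S=16
    def render(y,z):
        M=np.zeros((N*S,N*S),np.uint8)
        def hull(x1,x2,r):
            P=np.array([proj(s,w(B,(x,y+r*np.cos(t_),z+r*np.sin(t_))))+d for x in(x1,x2) for t_ in np.arange(0,6.28,.2)])
            P=((P-[x0,y0]+.5)*S).astype(np.int32); cv2.fillConvexPoly(M,cv2.convexHull(P),255)
        hull(0,5,3.5);hull(5,9,7)
        return cv2.resize(M,(N,N),interpolation=cv2.INTER_AREA)/255.
    al=np.clip((rb+40)/110,0,1.2); al[:, :6]=0; al[:8]=0; al[:,20:]=0; al[23:]=0
    best=[]
    for y in np.arange(-9,9,.5):
        for z in np.arange(146,164,.5):
            m_=cv2.GaussianBlur(render(y,z),(0,0),.6)
            A=np.c_[m_[8:23,6:20].ravel(),np.ones(15*14)]; c_,r_,*_=np.linalg.lstsq(A,rb[8:23,6:20].ravel(),rcond=None)
            best.append((r_[0],y,z,c_.round(0)))
    best.sort(key=lambda v:v[0]); print(best[:6])
E
```

```text
caddy [0.5689 0.1974 0.1591] board [ 0.4633 -0.0847 -0.2108] off [ 0.3   0.36  0.43 -0.01]
grip pt [0.561  0.1961 0.058 ]
stud y,z [-0.0041558   0.15375739] [ 0.33294906 -0.00993829  0.26133359  0.2414838 ]
[[-51 -49 -49 -47 -48 -47 -43 -21 -17 -32 -44 -47 -43 -39]
 [-47 -48 -48 -47 -48 -47 -45 -32 -20 -30 -41 -38 -25 -21]
 [-48 -47 -47 -48 -47 -48 -47 -37 -13 -19 -23 -20 -31 -39]
 [-49 -48 -47 -47 -47 -37 -37 -33  -7 -11 -27 -39 -43 -46]
 [-48 -48 -47 -37 -31 -14  -9   6  25  11 -15 -35 -44 -47]
 [-46 -37 -32 -15 -15 -10  29  79  92  71  47  24 -12 -43]
 [-38 -16 -16 -17 -27  -6  65  93  98  96  93  88  41 -25]
 [-44 -31 -33 -39 -42 -16  63  91  92  84  74  67  34 -16]
 [-46 -45 -45 -48 -44  -4  64  83  76  69  66  62  38 -10]
 [-46 -47 -46 -47 -37  14  61  71  66  65  64  57  16 -28]
 [-47 -47 -47 -47 -42  -3  47  63  63  60  55  28 -16 -41]
 [-47 -47 -48 -48 -47 -36   3  42  51  30   0 -26 -43 -47]
 [-47 -47 -49 -47 -47 -46 -39 -28 -25 -32 -41 -46 -47 -47]
 [-47 -48 -46 -47 -46 -48 -47 -48 -47 -47 -47 -46 -47 -48]
 [-47 -47 -47 -47 -46 -46 -47 -46 -47 -48 -47 -47 -47 -47]]
[[ 54  
[... 592 characters left out ...]
 -90 -89 -81 -44 -33 -17 -23 -31 -18  -4   5  35]
 [-94 -92 -92 -95 -98 -99 -98 -92 -82 -86 -69 -51 -38 -35]]
mark offset [-0.13185797 -0.25316418]
[(np.float64(22059.983096210497), np.float64(-3.0), np.float64(150.0), array([121., -41.])), (np.float64(23456.480659641104), np.float64(-3.0), np.float64(150.5), array([121., -41.])), (np.float64(24129.948712811307), np.float64(-3.0), np.float64(149.5), array([120., -41.])), (np.float64(25244.006706702796), np.float64(-3.5), np.float64(150.0), array([120., -41.])), (np.float64(25245.877025052872), np.float64(-3.5), np.float64(150.5), array([120., -41.])), (np.float64(28158.151737389548), np.float64(-3.5), np.float64(149.5), array([119., -41.]))]
```

Request:
{"fn": "servo_tool", "kwargs": {
  "deltas": "0 0 0 -3 2.5 2 0.6;0 0 0 -4 2.2 1.7 0.6;0 0 0 -4 0 0 0.6;0 0 0 -4 0 0 0.6;0 0 0 -3 0 0 0.6;0 0 0 0 0 0 0.6;0 0 0 0 0 0 0.6;0 0 0 0 0 0 0.6"
}}

```text
clock: 10.1
tool_pos: [0.4987, -0.0976, 0.3191]
tcp_rot: [-3.142, -0.001, -0.211]
ft_force: [0.8, -0.7, -1.1]
grip_width: 0.0501
```

```bash
cat > look.py <<'E'
from joint import *
import sys
def look(tag,dx=5):
    st=robot.state(); tp=st['tool_pos'];yaw=st['tcp_rot'][2]; z0=tp[2]-.211
    P=[tp[0]+dx/1000*np.cos(yaw),tp[1]+dx/1000*np.sin(yaw),yaw]
    a=eyes.get_image('scene'); cv2.imwrite(f'pics/s_{tag}.png',a)
    k=8;im=cv2.resize(a[150:235,185:275],None,fx=k,fy=k,interpolation=2)
    def dot(p,col):
        u=(proj(s,p)+off[s]-[185,150]+.5)*k-.5; cv2.circle(im,tuple(int(v) for v in u.round()),2,col,-1)
    for q in [(25,-25,0),(25,25,0),(25,-25,45),(25,25,45),(25,25,75),(-25,-25,75),(-25,25,75)]:
        x=w(P,q); x[2]+=z0; dot(x,(0,255,0))
    d=np.array(P[:2])-o[3:5];c,s_=np.cos(o[5]),np.sin(o[5])
    print('caddy in board',1000*(d@[c,s_]),1000*(d@[-s_,c]),1000*z0,'yawerr',yaw-o[5],'F',st['ft_force'].round(2),'M',st['moment'].round(3),'rot',st['tcp_rot'].round(4))
    cv2.imwrite(f'pics/v_{tag}.png',im[:600])
look(sys.argv[1])
E
python3 look.py 3
```

```text
caddy [0.5689 0.1974 0.1591] board [ 0.4633 -0.0847 -0.2108] off [ 0.3   0.36  0.43 -0.01]
grip pt [0.561  0.1961 0.058 ]
stud y,z [-0.0041558   0.15375739] [ 0.33294906 -0.00993829  0.26133359  0.2414838 ]
caddy in board 42.316426998977974 -5.22354591011488 108.12139520905315 yawerr -0.0001553370953776556 F [ 0.78 -0.67 -1.14] M [0.024 0.028 0.018] rot [-3.1415e+00 -6.0000e-04 -2.1100e-01]
```

View pics/v_3.png

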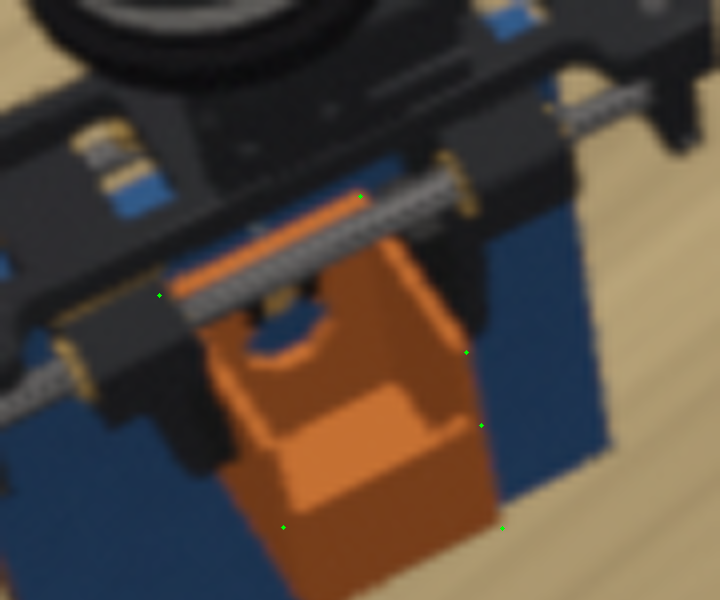

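```bash
python3 - <<'E'
from joint import *
st=robot.state(); tp=st['tool_pos'];yaw=st['tcp_rot'][2]; z0=tp[2]-.211
B=o[3:6]
d=np.array([217.15,181.0])-proj(s,w(B,(0,0,155)))
stud=lambda x:proj(s,w(B,(x,-3,150)))+d
print('stud px x=0,7',stud(0),stud(7), 'zoom',(stud(7)-[185,150]+.5)*8)
cor=np.array([.6,-.9])
for dx in(5,3,1):
    P=[tp[0]+dx/1000*np.cos(yaw),tp[1]+dx/1000*np.sin(yaw),yaw]
    f=lambda q:(lambda x:proj(s,[x[0],x[1],x[2]+z0]))(w(P,q))
    k=f((-25,0,42))+off[s]+cor
    J=np.array([f((-25,1,42))-f((-25,0,42)),f((-25,0,43))-f((-25,0,42)),f((-24,0,42))-f((-25,0,42))])
    dd=np.array(P[:2])-B[:2]; xb=1000*(dd@[np.cos(B[2]),np.sin(B[2])])-25
    # remaining: move caddy -x by xb then dy,dz so that k==stud(0)
    r=stud(0)-(k-J[2]*xb)
    print(dx,'xb',xb,'key px',k,'J',J.round(3).tolist(),'dy,dz',np.linalg.solve(J[:2].T,r))
E
```

```text
caddy [0.5689 0.1974 0.1591] board [ 0.4633 -0.0847 -0.2108] off [ 0.3   0.36  0.43 -0.01]
grip pt [0.561  0.1961 0.058 ]
stud y,z [-0.0041558   0.15375739] [ 0.33294906 -0.00993829  0.26133359  0.2414838 ]
stud px x=0,7 [216.1230622  183.25170965] [217.84836891 185.86534114] zoom [266.78695128 290.9227291 ]
5 xb 17.361505271711025 key px [220.50657242 189.60997194] J [[0.485, -0.242], [-0.082, -0.303], [0.25, 0.379]] dy,dz [-0.2038851  -0.58015849]
3 xb 15.361505289926036 key px [220.00822983 188.8527119 ] J [[0.484, -0.242], [-0.082, -0.303], [0.249, 0.378]] dy,dz [-0.21303358 -0.53146851]
1 xb 13.361505308141105 key px [219.51085271 188.09691895] J [[0.484, -0.241], [-0.083, -0.303], [0.249, 0.378]] dy,dz [-0.22109526 -0.48875882]
```

Request:
{"fn": "servo_tool", "kwargs": {
  "deltas": "0 0 0 -2 0 0 0.6;0 0 0 -2 0 0 0.6;0 0 0 -2 0 0 0.6;0 0 0 0 0 0 0.6;0 0 0 0 0 0 0.6"
}}

```text
clock: 10.57
tool_pos: [0.4925, -0.0964, 0.319]
tcp_rot: [3.142, 0.0, -0.211]
ft_force: [0.3, 0.1, -0.3]
grip_width: 0.0493
```

Request:
{"fn": "servo_tool", "kwargs": {
  "deltas": "0 0 0 -1 0 0 0.6;0 0 0 -1 0 0 0.6;0 0 0 0 0 0 0.6;0 0 0 0 0 0 0.6"
}}

```text
clock: 10.9
tool_pos: [0.4906, -0.096, 0.319]
tcp_rot: [3.142, -0.0, -0.211]
ft_force: [1.0, 0.9, -1.5]
grip_width: 0.0497
```

Request:
{"fn": "servo_tool", "kwargs": {
  "deltas": "0 0 0 -1 0 0 0.6;0 0 0 -1 0 0 0.6;0 0 0 0 0 0 0.6;0 0 0 0 0 0 0.6"
}}

```text
clock: 11.23
tool_pos: [0.4887, -0.0955, 0.319]
tcp_rot: [3.142, 0.0, -0.211]
ft_force: [0.8, -0.7, -0.8]
grip_width: 0.0495
```

```bash
python3 look.py 4
```

```text
caddy [0.5689 0.1974 0.1591] board [ 0.4633 -0.0847 -0.2108] off [ 0.3   0.36  0.43 -0.01]
grip pt [0.561  0.1961 0.058 ]
stud y,z [-0.0041558   0.15375739] [ 0.33294906 -0.00993829  0.26133359  0.2414838 ]
caddy in board 32.05902952735234 -5.276343701077876 108.01905302151025 yawerr -0.00020960631213631786 F [ 0.76 -0.66 -0.81] M [ 0.027 -0.007  0.051] rot [ 3.1415  0.     -0.2111]
```

View pics/v_4.png

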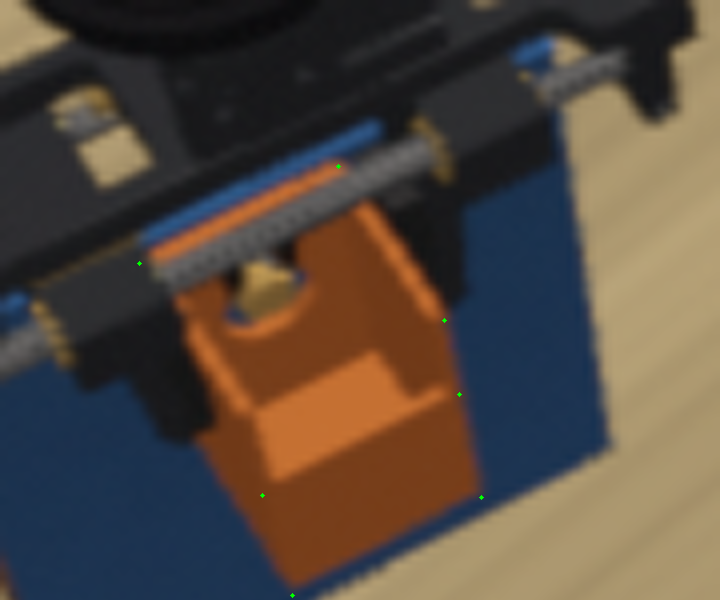

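Request:
{"fn": "servo_tool", "kwargs": {
  "deltas": "0 0 0 -1 0 0 0.6;0 0 0 -1 0 0 0.6;0 0 0 -1 0 0 0.6;0 0 0 0 0 0 0.6;0 0 0 0 0 0 0.6"
}}

```text
clock: 11.7
tool_pos: [0.4857, -0.0949, 0.319]
tcp_rot: [3.142, -0.0, -0.211]
ft_force: [0.2, 0.4, -0.7]
grip_width: 0.0496
```

Request:
{"fn": "servo_tool", "kwargs": {
  "deltas": "0 0 0 -1 0 0 0.6;0 0 0 -1 0 0 0.6;0 0 0 0 0 0 0.6;0 0 0 0 0 0 0.6"
}}

```text
clock: 12.03
tool_pos: [0.4838, -0.0945, 0.319]
tcp_rot: [3.142, 0.0, -0.211]
ft_force: [-0.0, 0.2, -1.1]
grip_width: 0.0499
```

Request:
{"fn": "servo_tool", "kwargs": {
  "deltas": "0 0 0 -1 0 0 0.6;0 0 0 0 0 0 0.6;0 0 0 0 0 0 0.6;0 0 0 0 0 0 0.6"
}}

```text
clock: 12.37
tool_pos: [0.4829, -0.0943, 0.319]
tcp_rot: [3.142, -0.0, -0.211]
ft_force: [-0.4, 0.0, -2.4]
grip_width: 0.0495
```

Request:
{"fn": "servo_tool", "kwargs": {
  "deltas": "0 0 0 -0.7 0 0 0.6;0 0 0 0 0 0 0.6;0 0 0 0 0 0 0.6"
}}

```text
clock: 12.62
tool_pos: [0.4825, -0.0942, 0.3191]
tcp_rot: [-3.142, -0.001, -0.211]
ft_force: [1.6, -0.3, -1.4]
grip_width: 0.0498
```

Request:
{"fn": "servo_tool", "kwargs": {
  "deltas": "0 0 0 -0.7 0 0 0.6;0 0 0 0 0 0 0.6;0 0 0 0 0 0 0.6"
}}

```text
clock: 12.87
tool_pos: [0.4823, -0.0942, 0.3192]
tcp_rot: [-3.142, -0.002, -0.211]
ft_force: [2.2, -1.0, -2.8]
grip_width: 0.0499
```

Request:
{"fn": "servo_tool", "kwargs": {
  "deltas": "0 0 0 -0.7 0 0 0.6;0 0 0 0 0 0 0.6;0 0 0 0 0 0 0.6"
}}

```text
clock: 13.12
tool_pos: [0.482, -0.0942, 0.3192]
tcp_rot: [-3.141, -0.004, -0.211]
ft_force: [5.2, -2.6, -4.6]
grip_width: 0.0497
```

```bash
python3 look.py 5
```

```text
caddy [0.5689 0.1974 0.1591] board [ 0.4633 -0.0847 -0.2108] off [ 0.3   0.36  0.43 -0.01]
grip pt [0.561  0.1961 0.058 ]
stud y,z [-0.0041558   0.15375739] [ 0.33294906 -0.00993829  0.26133359  0.2414838 ]
caddy in board 25.270719162233956 -5.315223103174078 108.23346929830916 yawerr -0.0006002799007135684 F [ 5.22 -2.62 -4.62] M [-0.37  -1.056 -0.16 ] rot [-3.1414 -0.0038 -0.2114]
```

View pics/v_5.png

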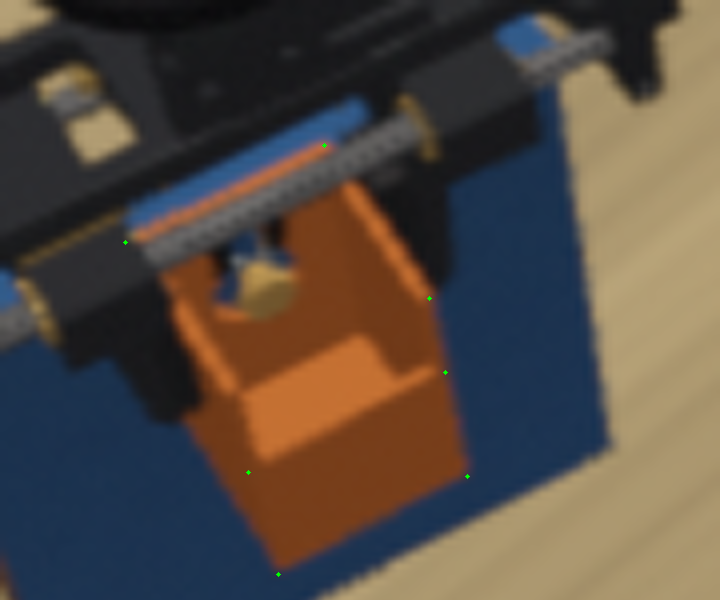

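Request:
{"fn": "servo_tool", "kwargs": {
  "deltas": "0 0 0 0.8 0 0 0.6;0 0 0 0 0 1 0.6;0 0 0 0 0 1 0.6;0 0 0 0 0 1 0.6;0 0 0 0 0 1 0.6;0 0 0 0 0 0 0.6;0 0 0 0 0 0 0.6"
}}

```text
clock: 13.75
tool_pos: [0.4823, -0.094, 0.3152]
tcp_rot: [-3.141, -0.002, -0.211]
ft_force: [5.5, -0.2, 1.1]
grip_width: 0.0495
```

Request:
{"fn": "servo_tool", "kwargs": {
  "deltas": "0 0 0 0 0 1 0.6;0 0 0 0 0 1 0.6;0 0 0 0 0 1 0.6;0 0 0 0 0 0 0.6;0 0 0 0 0 0 0.6"
}}

```text
clock: 14.17
tool_pos: [0.4823, -0.0941, 0.3122]
tcp_rot: [-3.141, -0.002, -0.211]
ft_force: [6.0, -1.8, 1.4]
grip_width: 0.0499
```

Request:
{"fn": "servo_tool", "kwargs": {
  "deltas": "0 0 0 0.3 0 1 0.6;0 0 0 0 0 1 0.6;0 0 0 0 0 1 0.6;0 0 0 0 0 0 0.6;0 0 0 0 0 0 0.6"
}}

```text
clock: 14.58
tool_pos: [0.4824, -0.0941, 0.3092]
tcp_rot: [-3.141, -0.002, -0.211]
ft_force: [5.6, -1.8, 2.4]
grip_width: 0.0493
```

Request:
{"fn": "servo_tool", "kwargs": {
  "deltas": "0 0 0 0 0 1 0.6;0 0 0 0 0 1 0.6;0 0 0 0 0 0 0.6;0 0 0 0 0 0 0.6"
}}

```text
clock: 14.92
tool_pos: [0.4824, -0.0941, 0.3072]
tcp_rot: [-3.141, -0.002, -0.211]
ft_force: [5.5, 0.2, 2.6]
grip_width: 0.05
```

Request:
{"fn": "servo_tool", "kwargs": {
  "deltas": "0 0 0 0 0 0.8 0.6;0 0 0 0 0 0.8 0.6;0 0 0 0 0 0.8 0.6;0 0 0 0 0 0 0.6;0 0 0 0 0 0 0.6"
}}

```text
clock: 15.33
tool_pos: [0.4823, -0.0941, 0.3049]
tcp_rot: [-3.141, -0.002, -0.211]
ft_force: [4.8, -0.9, 3.7]
grip_width: 0.0497
```

Request:
{"fn": "servo_tool", "kwargs": {
  "deltas": "0 0 0 0 0 0.8 0.6;0 0 0 0 0 0.8 0.6;0 0 0 0 0 0 0.6;0 0 0 0 0 0 0.6"
}}

```text
clock: 15.67
tool_pos: [0.4824, -0.094, 0.3033]
tcp_rot: [-3.141, -0.002, -0.211]
ft_force: [4.4, -0.6, 4.2]
grip_width: 0.05
```

```bash
python3 look.py 6
```

```text
caddy [0.5689 0.1974 0.1591] board [ 0.4633 -0.0847 -0.2108] off [ 0.3   0.36  0.43 -0.01]
grip pt [0.561  0.1961 0.058 ]
stud y,z [-0.0041558   0.15375739] [ 0.33294906 -0.00993829  0.26133359  0.2414838 ]
caddy in board 25.57602945955281 -5.123416576781321 92.32828337460228 yawerr -0.0004212683715799914 F [ 4.45 -0.57  4.24] M [ 0.03  -0.966 -0.18 ] rot [-3.1413e+00 -1.7000e-03 -2.1130e-01]
```

View pics/v_6.png

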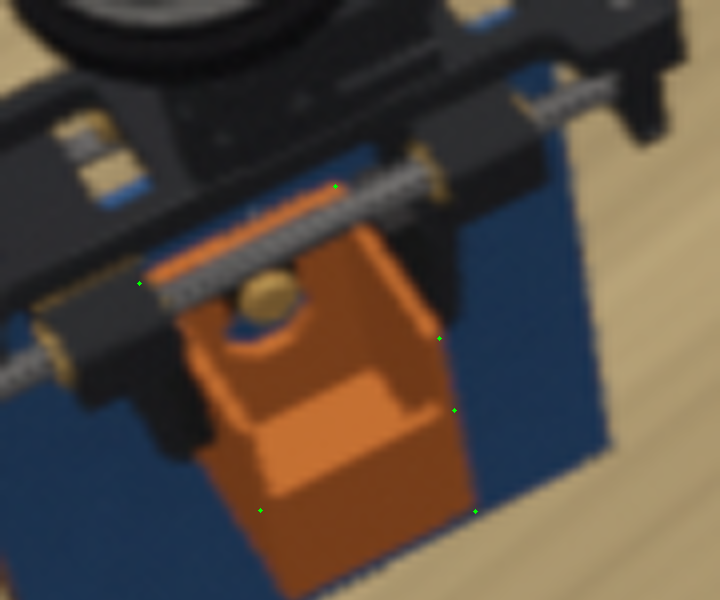

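Request:
{"fn": "servo_tool", "kwargs": {
  "deltas": "0 0 0 0 0 0.7 0.6;0 0 0 0 0 0.7 0.6;0 0 0 0 0 0 0.6;0 0 0 0 0 0 0.6"
}}

```text
clock: 16.05
tool_pos: [0.4823, -0.094, 0.302]
tcp_rot: [-3.141, -0.002, -0.211]
ft_force: [5.6, -0.4, 5.5]
grip_width: 0.0495
```

Request:
{"fn": "servo_tool", "kwargs": {
  "deltas": "0 0 0 0 0 0.7 0.6;0 0 0 0 0 0.7 0.6;0 0 0 0 0 0 0.6;0 0 0 0 0 0 0.6"
}}

```text
clock: 16.38
tool_pos: [0.4824, -0.094, 0.3007]
tcp_rot: [-3.141, -0.002, -0.211]
ft_force: [5.1, 0.6, 5.7]
grip_width: 0.0494
```

Request:
{"fn": "servo_tool", "kwargs": {
  "deltas": "0 0 0 0 0 0.7 0.6;0 0 0 0 0 0 0.6;0 0 0 0 0 0 0.6"
}}

```text
clock: 16.63
tool_pos: [0.4824, -0.094, 0.3]
tcp_rot: [-3.141, -0.002, -0.211]
ft_force: [4.3, -0.6, 6.6]
grip_width: 0.0499
```

Request:
{"fn": "servo_tool", "kwargs": {
  "deltas": "0 0 0 0 0 0.7 0.6;0 0 0 0 0 0 0.6;0 0 0 0 0 0 0.6"
}}

```text
clock: 16.88
tool_pos: [0.4823, -0.094, 0.2993]
tcp_rot: [-3.141, -0.002, -0.211]
ft_force: [5.1, -1.6, 7.0]
grip_width: 0.0498
```

Request:
{"fn": "servo_tool", "kwargs": {
  "deltas": "0 0 0 0 0 0.7 0.6;0 0 0 0 0 0 0.6;0 0 0 0 0 0 0.6"
}}

```text
clock: 17.13
tool_pos: [0.4824, -0.094, 0.2986]
tcp_rot: [-3.141, -0.002, -0.211]
ft_force: [5.4, -0.2, 6.6]
grip_width: 0.0496
```

Request:
{"fn": "servo_tool", "kwargs": {
  "deltas": "0 0 0 0 0 0.7 0.6;0 0 0 0 0 0 0.6;0 0 0 0 0 0 0.6"
}}

```text
clock: 17.38
tool_pos: [0.4823, -0.094, 0.2979]
tcp_rot: [-3.141, -0.002, -0.211]
ft_force: [5.0, -0.6, 7.5]
grip_width: 0.0498
```

Request:
{"fn": "servo_tool", "kwargs": {
  "deltas": "0 0 0 0 0 0.7 0.6;0 0 0 0 0 0 0.6;0 0 0 0 0 0 0.6"
}}

```text
clock: 17.63
tool_pos: [0.4823, -0.0941, 0.2976]
tcp_rot: [-3.141, -0.002, -0.211]
ft_force: [3.4, -0.7, 11.1]
grip_width: 0.0494
```

Request:
{"fn": "servo_tool", "kwargs": {
  "deltas": "0 0 0 0 0 0.7 0.6;0 0 0 0 0 0 0.6;0 0 0 0 0 0 0.6"
}}

```text
clock: 17.88
tool_pos: [0.4823, -0.094, 0.2973]
tcp_rot: [-3.141, -0.002, -0.211]
ft_force: [2.7, 0.3, 15.2]
grip_width: 0.0498
```

Request:
{"fn": "servo_tool", "kwargs": {
  "deltas": "0 0 0 0 0 0.7 0.6;0 0 0 0 0 0 0.6;0 0 0 0 0 0 0.6"
}}

```text
clock: 18.13
tool_pos: [0.4822, -0.094, 0.2971]
tcp_rot: [-3.141, -0.003, -0.211]
ft_force: [2.1, 1.1, 21.1]
grip_width: 0.0499
```

```bash
python3 look.py 7
```

```text
caddy [0.5689 0.1974 0.1591] board [ 0.4633 -0.0847 -0.2108] off [ 0.3   0.36  0.43 -0.01]
grip pt [0.561  0.1961 0.058 ]
stud y,z [-0.0041558   0.15375739] [ 0.33294906 -0.00993829  0.26133359  0.2414838 ]
caddy in board 25.453811143269615 -5.16771198923239 86.11725479907648 yawerr -0.0003828400321189973 F [ 2.1   1.07 21.11] M [ 0.209 -0.323 -0.134] rot [-3.1412e+00 -2.7000e-03 -2.1120e-01]
```

View pics/v_7.png

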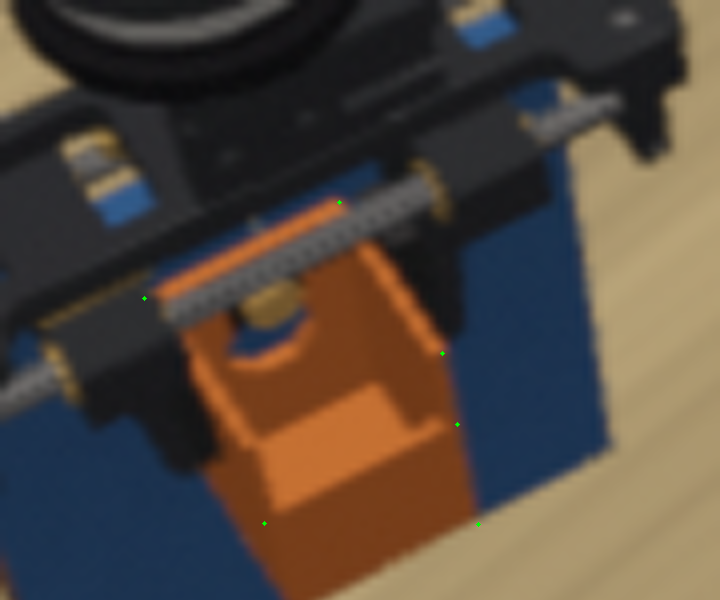

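The hard stop shows at TCP z of about 0.2975: travel stopped while Fz climbed 11→15→21 N. I'll ease the push and then open.

Request:
{"fn": "servo_tool", "kwargs": {
  "deltas": "0 0 0 0 0 -0.7 0.6;0 0 0 0 0 -0.7 0.6;0 0 0 0 0 0 0.6;0 0 0 0 0 0 0.6"
}}

```text
clock: 18.52
tool_pos: [0.4823, -0.0941, 0.2974]
tcp_rot: [-3.141, -0.002, -0.211]
ft_force: [4.0, 0.7, 9.4]
grip_width: 0.0496
```

Request:
{"fn": "servo_tool", "kwargs": {
  "deltas": "0 0 0 0 0 0 0.42;0 0 0 0 0 0 0.4;0 0 0 0 0 0 0.3;0 0 0 0 0 0 0.2;0 0 0 0 0 0 0.2;0 0 0 0 0 0 0.2;0 0 0 0 0 0 0.2"
}}

```text
clock: 19.1
tool_pos: [0.4817, -0.0941, 0.2966]
tcp_rot: [3.141, 0.001, -0.211]
ft_force: [0.1, 0.1, 0.3]
grip_width: 0.0702
```

```bash
python3 look.py 8
```

```text
caddy [0.5689 0.1974 0.1591] board [ 0.4633 -0.0847 -0.2108] off [ 0.3   0.36  0.43 -0.01]
grip pt [0.561  0.1961 0.058 ]
stud y,z [-0.0041558   0.15375739] [ 0.33294906 -0.00993829  0.26133359  0.2414838 ]
caddy in board 24.893540915212196 -5.2886222289968225 85.55022733596138 yawerr -0.0001858918832828016 F [0.1  0.13 0.28] M [ 0.004 -0.022  0.024] rot [ 3.1415e+00  8.0000e-04 -2.1100e-01]
```

View pics/v_8.png

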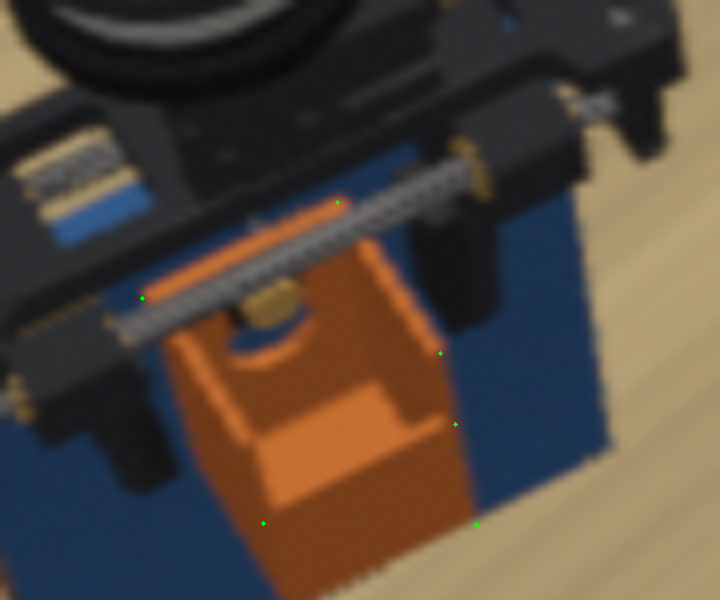

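The caddy stays put after release. Retreating straight up, then away.

Request:
{"fn": "servo_tool", "kwargs": {
  "deltas": "0 0 0 0 0 -5 0.2;0 0 0 0 0 -10 0.2;0 0 0 0 0 -15 0.2;0 0 0 0 0 -20 0.2;0 0 0 0 0 -20 0.2;0 0 0 0 0 -20 0.2;0 0 0 0 0 -20 0.2;0 0 0 0 0 -10 0.2;0 0 0 0 0 0 0.2;0 0 0 0 0 0 0.2"
}}

```text
clock: 19.98
tool_pos: [0.4818, -0.0941, 0.4172]
tcp_rot: [-3.141, -0.001, -0.211]
ft_force: [0.6, -0.0, 0.5]
grip_width: 0.0704
```

Request:
{"fn": "servo_tool", "kwargs": {
  "deltas": "0 0 0 0 -15 0 0.2;0 0 0 0 -25 0 0.2;0 0 0 0 -25 0 0.2;0 0 0 0 -25 0 0.2;0 0 0 0 -25 0 0.2;0 0 0 0 -25 0 0.2;0 0 0 0 -25 0 0.2;0 0 0 0 -25 0 0.2;0 0 0 0 -20 0 0.2;0 0 0 0 -10 0 0.2;0 0 0 0 0 0 0.2;0 0 0 0 0 0 0.2"
}}

```text
clock: 20.98
tool_pos: [0.5276, 0.1204, 0.4159]
tcp_rot: [3.14, 0.001, -0.211]
ft_force: [0.4, -1.8, -0.1]
grip_width: 0.0708
```

```bash
python3 - <<'E'
from h import *
a=eyes.get_image('scene');b=eyes.get_image('top')
cv2.imwrite('pics/s9.png',a);cv2.imwrite('pics/t9.png',b)
cv2.imwrite('pics/g.png',np.hstack([cv2.resize(a[135:255,160:280],(400,400),interpolation=2),cv2.resize(b[240:320,310:430],(600,400),interpolation=2)[:,:400]]))
E
```

```text
(no output)
```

View pics/g.png

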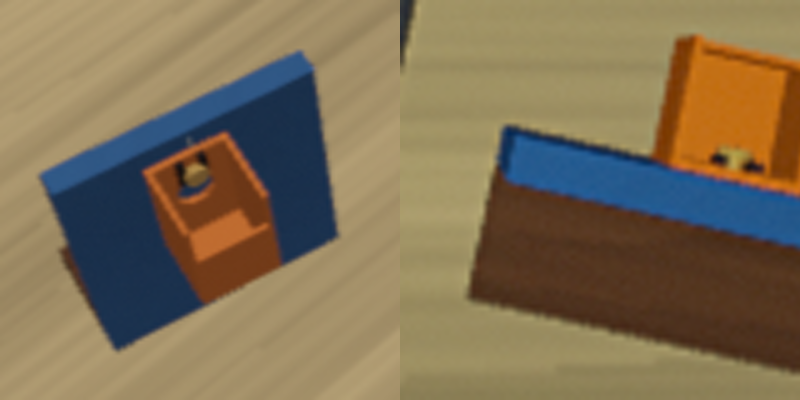

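View pics/s9.png

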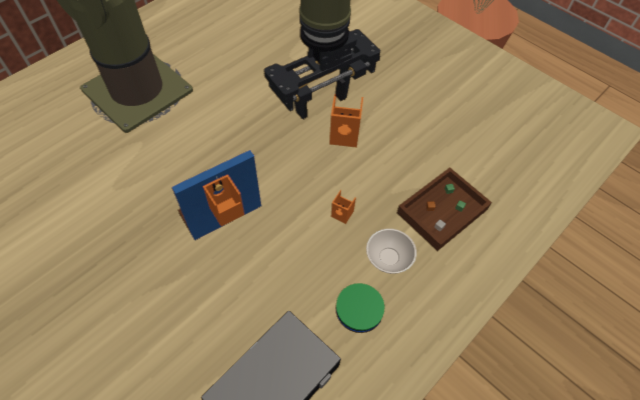

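View pics/t9.png

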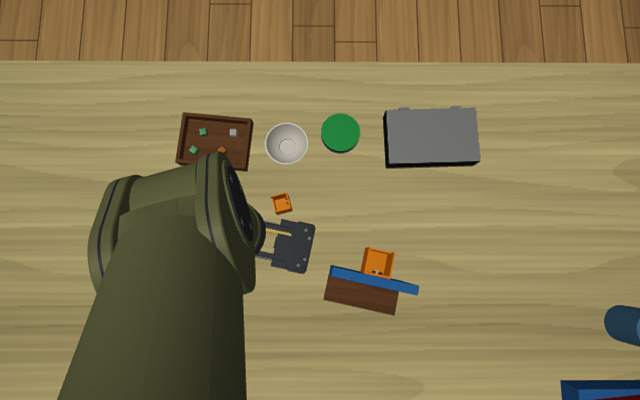

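The scene image shows the caddy at (222,200), flat on the board and upright, with the brass head in the slot above the entry. In the top image it is at (378,262), square to the board. The other things are where they were and the arm is clear, so I'm handing in.

```bash
python3 - <<'E'
from h import *
print(robot.job_done(), robot.state()['clock'])
E
```

```text
the job is handed in; nothing more can be done
the job is handed in; nothing more can be done
```

The middle-sized orange caddy is hanging on the stud by itself, upright and with its back flat on the board. I handed the job in at about 21 s on the robot's clock, well under the 64 s limit.

- **Entry:** I gripped the caddy by its side walls and lined the keyhole up with the stud by camera. The stud was about 3–4 mm to one side of the cross and 5 mm below it. The caddy went on with no contact on the head, and the back met the board at about 5 N.
- **Slide home:** I slid it down 21.8 mm, with the downward push building to about 7.5 N. At the hard stop the force rose to 21 N while the tool barely moved. I eased it to about 9 N before letting go.
- **Last checks:** When the fingers opened, the force reading fell to zero and the caddy did not visibly move. The final pictures show the stud's head in the slot above the entry and the caddy square to the board. The bystanders and the two look-alikes are where they were.

**Doubts:** My first camera estimate put the stud at 154 mm high, and a finer fit gave 150 mm. The hard stop implies 148.6 mm, which is within the camera's uncertainty. The stud's draw-out could not be read directly, so "fully home" rests on the hard stop, the travel and the pictures.

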